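Stack a slip clutch's toothed plates on its splined hub

ROBOT

A 6-joint arm with a two-finger parallel gripper is mounted at the origin on the work surface. World frame = base frame: x ahead of the robot, y to its left, z up, the work surface at z = 0. Lengths are in m, angles in rad, forces in N, time in s.
With the tool pointing down it reaches from about 0.375 to 0.825 m from the base axis. Payload 5.5 kg.
Tool frame: the origin (TCP) lies at the very end of the fingers, on their centre line; the grasp point (between the pads) lies 19 mm behind it; z points along the fingers, y is the direction in which the jaws open and shut (so a half turn about z gives the same grasp; the last joint's range is limited). The gripper opens to 85 mm and grips with 20 to 120 N. Pads are 22 mm wide; open, the fingers measure 114 mm over their backs; the gripper's body (76 mm by 85 mm) begins 54 mm behind the grasp point. The pads swing forward as they close: fully open they stand 13 mm farther back than shut.
Start: joints at [-1.116, 0.314, -0.047, 1.21, 0, 1.571], TCP at [0.264, -0.539, 0.231] pointing down, gripper open.
Joint ranges: [-2.67, 2.67], [-0.69, 1.73], [-1.03, 1.25], [-2.08, 2.16], [-1.42, 1.45], [-3.14, 3.14]. Speed limits (rad/s): [2.39, 2.39, 3.01, 3.14, 3.14, 3.14].

INTERFACE

Orientations are given as a 3x3 rotation matrix whose columns are the frame's x, y, z axes.
In Python, from cell import * gives the robot as it stands.
- The arm moves only by the tool apply_moves, never from a script. Its argument "steps" is a list of rows, each a list of 5 numbers: the shift along the tool's x, y, z in m, then the turn about the tool's z in rad, then the finger opening in m, from 0 to 0.0854. A call has 1 to 8 rows; each row is the pose to reach, as a shift and turn from the pose commanded when the call began, along the tool's axes at that moment; what a row does not reach only later rows make up. A row lasts 1/8 s, in which the tool goes at most 62.5 mm and 10.7 degrees, less where a joint would pass 70% of its speed; a pose out of reach is approached as far as the arm can. A call with a gripper value outside its range is refused whole. The fingers move at their own pace and stop on an object; the grip force is fixed at half the most. Time passes only in rows, so rows that repeat a pose let the fingers close. It gives the time, the measured TCP pose, the force and the opening at its end, in the units of the state.
- get_obs(): the state, without advancing time (a new reading comes with each control period).
- get_image(name): name is "side" or "top" or "wrist"; returns a dict with "img" (384x512x3 uint8, red, green, blue), "fx", "fy", "cx", "cy" (pixels), "cam_to_world" (4x4, takes a point from camera to world coordinates); the wrist camera has in their place "tool_from_camera" (4x4, takes a point from camera to tool coordinates, whose origin is the TCP and whose axes are the flange's). Camera axes: x right, y up, looking along -z (the intrinsics and any distortion apply to the point x, -y, -z); pixel columns grow to the right and rows downward; lengths in m; the calibration is good to about 2 mm. The wrist camera is an equidistant fisheye: a pixel r from the principal point sees the ray r / f radians off the axis. A picture is of the moment at which its call begins: read the wrist's pose just before it. There is no depth.
- hand_in(): hands the job in, once; it reports no verdict.
The state is a dict: "t": time; "qpos": joint angles; "qd": joint speeds; "tau": joint torques, N m; "tool_pos": TCP position; "tcp_rot": TCP orientation; "force": force on the tool from outside, world axes, zero at the start; "moment": the same for the moment, N m; "opening": opening from 0.0 (shut) to 1.0 (fully open).
Only numpy, scipy, OpenCV 4.12 (cv2) and the standard library are available. Lean on these libraries where they do the work, as an engineer would, in place of code of your own. Each camera call takes 0.05 s, during which the arm holds its last target. There are 200 camera calls.

TASK

Rebuild the slip clutch on its wooden holding block: slide the thick disc with the wide tab all the way down the splined hub with its tab between the wide pair of pins, then the thin separator plate on top of it with its tab on the opposite side, between the narrow pair of pins. The hub stands turned somewhat clockwise by an unknown amount, so feel for its splines with light pressure, turn plate and hub together to the pins, and bring each plate down flat and fully home by hand, never forcing or dropping it; leave the other things on the table alone.

Things in the scene. Friction and masses are not known exactly. Their poses are not given: they have to be found in the camera images.
- clutch: Clutch holding block, fixed: pine board 160 (x) x 100 (y) x 20 mm high, origin under its centre on the table, z up. On its axis a round steel foot (44 mm dia., to 34 mm above the table), a round end plate (54 mm dia., 34 to 40 mm) and the splined hub. Two pairs of pins stand either side. More than 60 N between a plate and this block, pins or hub is forcing.
- seat (a point): Point on the hub axis at the end plate's upper face, 40 mm above the table, where the disc's underside must land; axes as the block's: +x to the wide pins, -x to the narrow pins. The reported axes are those of the block, not of the turning hub.
- rib_top (a point): Point on the hub axis at the level of the rib ends, 78 mm above the table; axes as the block's. Hub: 20 mm round core with four ribs in a cross, each 6 mm wide, reaching 15.5 mm from the axis, from 40 to 78 mm above the table. The plain core goes on to 82 mm, then tapers to 11 mm dia. at 90 mm: a plate's bore finds the core, then lands on the rib ends.
- hub_axis (a point): Point on the hub axis at the tapered tip, 90 mm above the table; axes as the block's. The hub turns about this axis, stiffly (about 0.2 N m), staying where it is left; its angle is not reported; at the start its ribs stand 0.2 to 0.52 rad clockwise (seen from above) of the block's x and y axes.
- wide_gap (a point): Middle of the gap of the wide pins at the level of their round tops, 64 mm above the table and 44 mm from the hub axis on the block's +x side: two upright 8 mm pins with 24 mm clear between them.
- narrow_gap (a point): The same for the narrow pins, 44 mm from the axis on the block's -x side, tops at 64 mm, 16 mm clear between them; low down they already hold the end plate's fixed 12 mm tab.
- disc_mid (a point): Centre (half-way up) of the thick disc: steel octagon, 56 mm over flats, 12 mm thick, 0.11 to 0.21 kg, tab 20 mm wide along its +x. Bore 22 mm between opposite teeth, four notches along its x and y axes, about 7.5 mm wide at the mouth, for the ribs. Grip flats, 23 mm wide, at +y and -y. z up. Starts on one of two pine offcuts (42 x 42 x 19 mm high, fixed, overhung by the plate).
- disc_tab (a point): Middle of the outer end of the disc's tab, 52 mm from disc_mid along x.
- sep_mid (a point): Centre (half-way up) of the thin separator plate: the same outline and bore as the disc, but 8 mm thick, 0.08 to 0.15 kg, and with a narrower tab, 12 mm wide, along its +x. It starts lying on the other offcut, z up.
- sep_tab (a point): Middle of the outer end of the separator's tab, 52 mm from sep_mid along x.
- washer: Plain round washer, 60 mm across, 28 mm hole, 6 mm thick, no teeth; bystander, not part of the pack.
- block: Loose pine block, 140 x 38 x 64 mm high; bystander.
- screwdriver: Screwdriver lying on the table, about 200 mm long, near the robot; bystander.
- hammer: Hammer lying on the table, about 300 mm long; bystander.
- case: Flat red drill-bit case, 90 x 150 x 28 mm high; bystander.
- drill: Cordless drill standing on its battery, 215 mm high; bystander.
- tape: Tape measure, 65 x 42 x 62 mm high; bystander.
Mind the look-alikes: they are no part of the job. Leave any yellow look-alike of the part that bears sep_mid alone.

How it is judged:
By the outcome, as a careful person would: the job done as asked, in the order asked, and still so for the second after the job is handed in, with the robot touching nothing.
It also fails if it takes over 70 s, if anything falls off the work surface, if the arm or the gripper's body presses on something with over 40 N, if the wrist force passes 120 N, or if a joint passes its speed limit or range.

## Working session

There is one attempt and no reset: what is moved stays moved. The work goes in short steps, Python scripts to look and compute and a tool call to move; the robot and the scene stay as the last step left them, time stands still between calls to the robot, and variables do not carry over. Pictures are saved under pics/ and viewed, about 8 in all and at most 12, crops included, and the job is handed in when it is done.

Besides the shell and the picture viewer there is one more tool, called after ">>>" as name(argument=value, ...), one argument or row to a line, values as JSON. apply_moves: Moves the arm, as the interface text tells. Its arguments: {"type":"object","properties":{"steps":{"type":"array","items":{"type":"array","items":{"type":"number"}}}},"required":["steps"]}

```bash
ls; mkdir -p pics
python3 - <<'E'
from cell import *
import cv2,numpy as np
o=get_obs();print({k:np.round(v,3).tolist() for k,v in o.items()})
for n in("top","side"):
    d=get_image(n);cv2.imwrite(f"pics/{n}0.png",cv2.cvtColor(d["img"],cv2.COLOR_RGB2BGR));print(n,d["fx"],d["fy"],d["cx"],d["cy"],np.round(d["cam_to_world"],4).tolist(),[k for k in d])
E
```

```text
pics
{'t': 0.0, 'qpos': [-1.116, 0.314, -0.048, 1.21, 0.0, 1.571], 'qd': [-0.001, 0.001, -0.002, -0.001, -0.0, 0.001], 'tau': [0.001, -53.959, 33.975, 0.019, -0.0, 0.0], 'tool_pos': [0.263, -0.538, 0.23], 'tcp_rot': [[0.898, 0.439, -0.001], [0.439, -0.898, 0.002], [0.0, -0.002, -1.0]], 'force': [0.505, 0.535, -0.375], 'moment': [0.009, 0.006, -0.053], 'opening': 0.998}
top 483.1538175754279 483.1538175754279 255.99733607594277 190.29418778219724 [[-0.0179, 0.9975, -0.0679, 0.4441], [-0.9998, -0.0183, -0.0054, -0.0135], [-0.0066, 0.0678, 0.9977, 1.7274], [0.0, 0.0, 0.0, 1.0]] ['img', 'fx', 'fy', 'cx', 'cy', 'cam_to_world']
side 348.9506981888804 348.9506981888804 255.03460269681898 188.78437933591738 [[-0.9198, 0.2434, -0.3078, 0.2347], [-0.3918, -0.5235, 0.7566, 0.8188], [0.023, 0.8165, 0.5768, 0.707], [0.0, 0.0, 0.0, 1.0]] ['img', 'fx', 'fy', 'cx', 'cy', 'cam_to_world']
```

Run:
```python
import cv2,numpy as np
a=cv2.imread("pics/top0.png");cv2.imwrite("pics/top0b.png",cv2.resize(a,(800,600),interpolation=cv2.INTER_CUBIC))
a=cv2.imread("pics/side0.png");cv2.imwrite("pics/side0b.png",cv2.resize(a,(800,600),interpolation=cv2.INTER_CUBIC))
```

```text
(no output)
```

View pics/top0b.png

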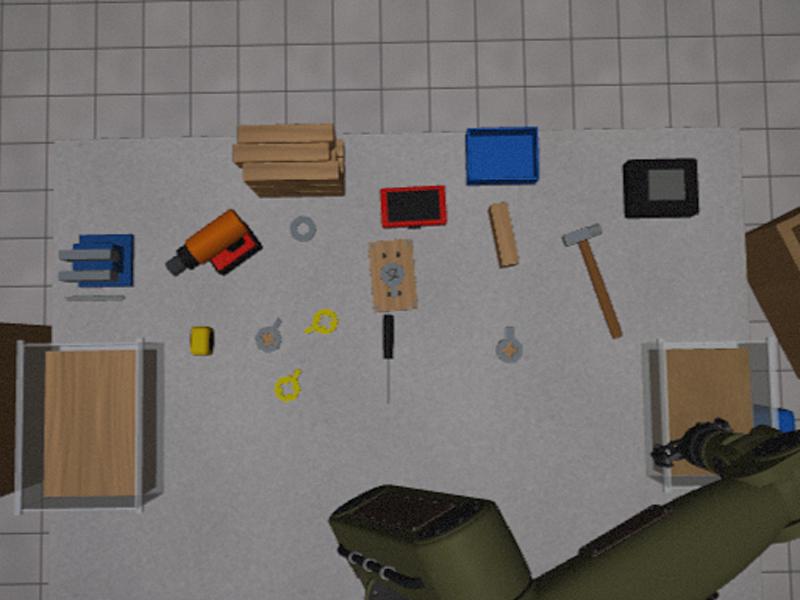

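View pics/side0b.png

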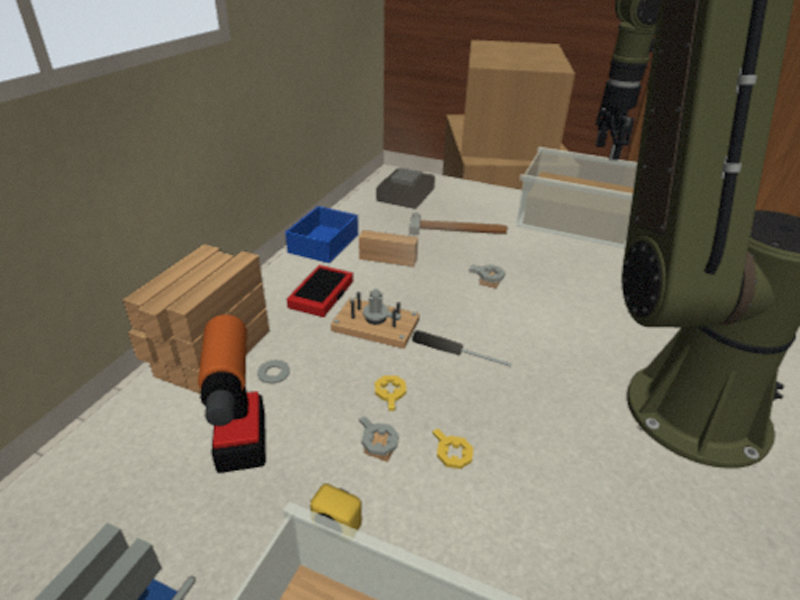

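```bash
cat > h.py <<'E'
from cell import *
import cv2,numpy as np
def save(d,n): cv2.imwrite("pics/"+n,cv2.cvtColor(d["img"],cv2.COLOR_RGB2BGR))
def ray(d,u,v,T=None):
    T=d["cam_to_world"] if T is None else T
    if "tool_from_camera" in d:
        x,y=u-d["cx"],v-d["cy"];f=d["fx"];r=np.hypot(x,y);th=r/f
        c=np.array([x/r*np.sin(th),-y/r*np.sin(th),-np.cos(th)]) if r>0 else np.array([0,0,-1.])
    else: c=np.array([(u-d["cx"])/d["fx"],-(v-d["cy"])/d["fy"],-1])
    c=T[:3,:3]@c; return T[:3,3],c/np.linalg.norm(c)
def onz(d,u,v,z,T=None):
    p,c=ray(d,u,v,T);return p+c*(z-p[2])/c[2]
def wrist():
    o=get_obs();W=np.eye(4);W[:3,:3]=o["tcp_rot"];W[:3,3]=o["tool_pos"]
    d=get_image("wrist");return d,W@d["tool_from_camera"],o
def proj(d,p,T=None):
    T=d["cam_to_world"] if T is None else T
    c=np.linalg.inv(T)@np.append(p,1);x,y,z=c[0],-c[1],-c[2]
    if "tool_from_camera" in d:
        r=np.hypot(x,y);t=np.arctan2(r,z);return d["cx"]+d["fx"]*t*x/r,d["cy"]+d["fx"]*t*y/r
    return d["cx"]+d["fx"]*x/z,d["cy"]+d["fy"]*y/z
E
python3 - <<'E'
from h import *
d=get_image("top");s=512/800
for n,u,v,z in [("L",268,338,.03),("Ltab",280,321,.03),("R",510,349,.03),("Rtab",510,330,.03),("hub",392,273,.09),("yel1",323,321,.03),("yel2",288,387,.01),("driver tip",388,400,.01)]:
    print(n,onz(d,u*s,v*s,z).round(3))
a=cv2.cvtColor(d["img"],cv2.COLOR_RGB2BGR)
c=lambda u,v:cv2.resize(a[v-28:v+28,u-24:u+24],(264,308),interpolation=cv2.INTER_CUBIC)
cv2.imwrite("pics/m.png",np.hstack([c(171,213),c(326,220),c(251,176)]))
w,T,o=wrist();print(w["fx"],w["cx"],w["cy"],w["tool_from_camera"].round(3).tolist())
E
```

```text
L [0.473 0.294 0.03 ]
Ltab [0.511 0.267 0.03 ]
R [ 0.439 -0.249  0.03 ]
Rtab [ 0.482 -0.25   0.03 ]
hub [0.609 0.012 0.09 ]
yel1 [0.509 0.17  0.03 ]
yel2 [0.362 0.253 0.01 ]
driver tip [0.329 0.027 0.01 ]
297.3186396354542 256.71827051433064 190.35829889183435 [[0.0, 0.949, 0.315, 0.08], [1.0, -0.001, 0.001, -0.002], [0.002, 0.315, -0.949, -0.143], [0.0, 0.0, 0.0, 1.0]]
```

View pics/m.png

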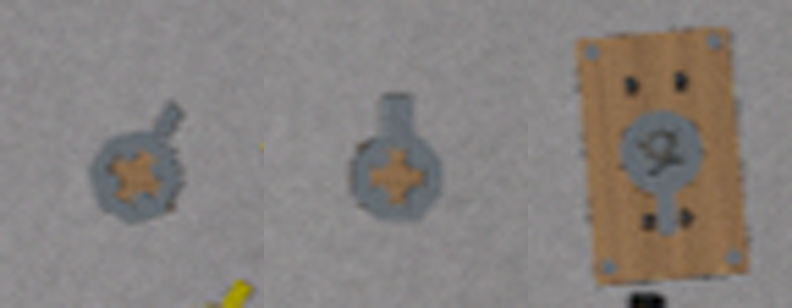

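>>> apply_moves(
  steps=[
    [0.285,-0.182,0.0,0.455,0.0854],
    [0.285,-0.182,0.0,0.455,0.0854],
    [0.285,-0.182,0.0,0.455,0.0854],
    [0.285,-0.182,0.0,0.455,0.0854],
    [0.285,-0.182,0.08,0.455,0.0854],
    [0.285,-0.182,0.1,0.455,0.0854],
    [0.285,-0.182,0.1,0.455,0.0854],
    [0.285,-0.182,0.1,0.455,0.0854],
  ],
)

```text
t: 1.2
tool_pos: [0.4394, -0.2502, 0.1312]
tcp_rot: [[1.0, 0.001, -0.001], [0.001, -1.0, 0.0], [-0.001, -0.0, -1.0]]
force: [0.5, -0.3, 0.2]
opening: 0.998
```

Run:
```python
from h import *
w,T,o=wrist();save(w,"w1.png");print(o["t"],o["tool_pos"].round(4),o["tcp_rot"].round(3).tolist(),o["qpos"].round(2))
print("proj tool pt",proj(w,o["tool_pos"],T),"disc guess",proj(w,[.439,-.249,.031],T))
```

```text
1.2 [ 0.4394 -0.2502  0.1312] [[1.0, 0.001, -0.001], [0.001, -1.0, 0.0], [-0.001, -0.0, -1.0]] [-0.52  0.2  -0.43  0.94 -0.    2.62]
proj tool pt (np.float64(259.5184694932671), np.float64(245.39659071912484)) disc guess (np.float64(257.3134135181057), np.float64(189.056122572326))
```

View pics/w1.png

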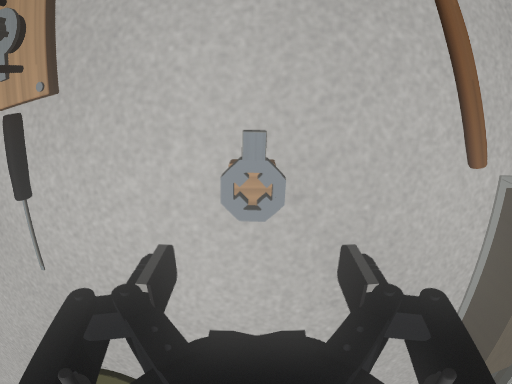

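```bash
cat >> h.py <<'E'
def plate(w,T,z,guess,dbg=None):
    """steel plate: body centre and tab yaw in world from wrist view"""
    a=w["img"].astype(int);m=((a[...,2]-a[...,0]>6)&(a.sum(2)>180)).astype(np.uint8)
    n,l,s,c=cv2.connectedComponentsWithStats(m)
    g=np.array(proj(w,guess,T));k=min((i for i in range(1,n) if s[i,4]>400),key=lambda i:np.hypot(*(c[i]-g)))
    cs,_=cv2.findContours((l==k).astype(np.uint8),cv2.RETR_EXTERNAL,cv2.CHAIN_APPROX_NONE)
    p=max(cs,key=len)[:,0].astype(float);P=np.array([onz(w,u,v,z,T)[:2] for u,v in p])
    c0=P.mean(0)
    for _ in range(20):
        r=np.linalg.norm(P-c0,axis=1);q=P[r<.034];A=np.c_[2*q,np.ones(len(q))]
        c0=np.linalg.lstsq(A,(q**2).sum(1),rcond=None)[0][:2]
    r=np.linalg.norm(P-c0,axis=1);t=P[(r>.036)]
    e=P[(r>.036)&(r<.047)]-c0
    yaw=np.arctan2(*(t.mean(0)-c0)[::-1])
    R=np.array([[np.cos(yaw),np.sin(yaw)],[-np.sin(yaw),np.cos(yaw)]]);e=(R@e.T).T
    print("centre",c0.round(4),"yaw",yaw.round(4),"tab reach",r.max().round(4),"body r",np.median(r[r<.034]).round(4),"tab width",(np.median(e[e[:,1]>0,1])-np.median(e[e[:,1]<0,1])).round(4),"mid",e[:,1].mean().round(4),"n",len(p))
    return c0,yaw
E
python3 - <<'E'
from h import *
w,T,o=wrist();plate(w,T,.031,[.439,-.249,.031])
E
```

```text
centre [ 0.4379 -0.2449] yaw -0.0265 tab reach 0.0507 body r 0.0284 tab width 0.0175 mid -0.0001 n 230
```

>>> apply_moves(
  steps=[
    [0,0,0,-1.49,0.0854],
    [0,0,0,-1.49,0.0854],
    [0,0,0,-1.49,0.0854],
    [0,0,0,-1.49,0.0854],
    [0,0,0,-1.49,0.0854],
    [0,0,0,-1.49,0.0854],
    [0,0,0,-1.49,0.0854],
    [0,0,0,-1.49,0.0854],
  ],
)

```text
t: 2.3
tool_pos: [0.4403, -0.2524, 0.1332]
tcp_rot: [[0.077, 0.997, 0.003], [0.997, -0.077, -0.002], [-0.002, 0.003, -1.0]]
force: [0.2, 0.5, -0.7]
opening: 1.001
```

>>> apply_moves(
  steps=[
    [0,0,0,-1.49,0.0854],
    [0,0,0,-1.49,0.0854],
    [0,0,0,-1.49,0.0854],
    [0,0,0,-1.49,0.0854],
    [0,0,0,-1.49,0.0854],
    [0,0,0,-1.49,0.0854],
    [0,0,0,-1.49,0.0854],
    [0,0,0,-1.49,0.0854],
  ],
)

```text
t: 3.3
tool_pos: [0.4402, -0.2524, 0.1332]
tcp_rot: [[-0.988, 0.158, 0.003], [0.158, 0.988, -0.002], [-0.003, -0.001, -1.0]]
force: [0.1, 0.6, 0.6]
opening: 0.999
```

>>> apply_moves(
  steps=[
    [0.003,0.007,0,-0.132,0.0854],
    [0.003,0.007,0,-0.132,0.0854],
  ],
)

```text
t: 3.55
tool_pos: [0.4382, -0.2444, 0.1328]
tcp_rot: [[-0.999, 0.033, 0.002], [0.033, 0.999, -0.001], [-0.002, -0.001, -1.0]]
force: [0.2, -0.6, 0.1]
opening: 0.998
```

Run:
```python
from h import *
w,T,o=wrist();print(o["t"],o["tool_pos"].round(4),o["tcp_rot"].round(3).tolist(),o["force"].round(2));c,y=plate(w,T,.031,[.438,-.246,.031])
R=o["tcp_rot"];print("in tool",R.T@(np.append(c,.005)-o["tool_pos"]))
```

```text
3.55 [ 0.4382 -0.2444  0.1328] [[-0.999, 0.033, 0.002], [0.033, 0.999, -0.001], [-0.002, -0.001, -1.0]] [ 0.15 -0.64  0.12]
centre [ 0.438  -0.2447] yaw -0.0264 tab reach 0.0509 body r 0.0282 tab width 0.0166 mid 0.0 n 226
in tool [ 0.0004999  -0.00016709  0.12784892]
```

>>> apply_moves(
  steps=[
    [0.0005,0,0.06,0.007,0.0854],
    [0.0005,0,0.11,0.007,0.0854],
    [0.0005,0,0.127,0.007,0.0854],
    [0.0005,0,0.127,0.007,0.05],
    [0.0005,0,0.127,0.007,0.045],
    [0.0005,0,0.127,0.007,0.045],
    [0.0005,0,0.127,0.007,0.045],
    [0.0005,0,0.127,0.007,0.045],
  ],
)

```text
t: 4.6
tool_pos: [0.4385, -0.2437, 0.0056]
tcp_rot: [[-0.999, 0.037, 0.002], [0.037, 0.999, -0.002], [-0.002, -0.002, -1.0]]
force: [-0.3, -0.6, 6.3]
opening: 0.642
```

>>> apply_moves(
  steps=[
    [0,0,-0.02,0,0.045],
    [0,0,-0.06,0,0.045],
    [0,0,-0.1,0,0.045],
    [0,0,-0.1,0,0.045],
  ],
)

```text
t: 5.1
tool_pos: [0.4397, -0.2442, 0.1075]
tcp_rot: [[-0.999, 0.037, 0.006], [0.037, 0.999, -0.003], [-0.006, -0.003, -1.0]]
force: [0.2, -0.8, -1.9]
opening: 0.639
```

Run:
```python
from h import *
w,T,o=wrist();save(w,"w2.png");print(o["t"],o["tool_pos"].round(4),o["force"].round(2),o["opening"])
plate(w,T,o["tool_pos"][2]+.026,o["tool_pos"]+[0,0,.026])
```

```text
5.1 [ 0.4397 -0.2442  0.1075] [ 0.19 -0.83 -1.91] 0.6392863229348178
centre [ 0.4401 -0.2427] yaw -0.0384 tab reach 0.0393 body r 0.0284 tab width 0.0104 mid -0.0 n 330
```

View pics/w2.png

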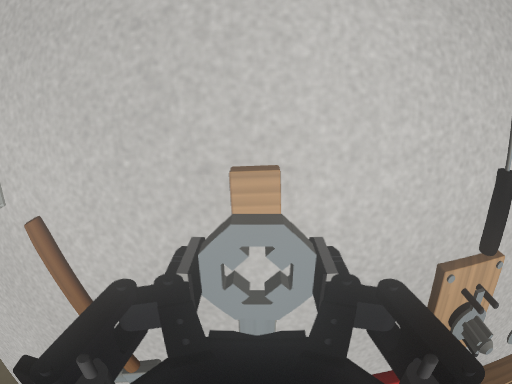

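>>> apply_moves(
  steps=[
    [-0.02,0.02,-0.06,0,0.045],
    [-0.2615,0.266,-0.06,0,0.045],
    [-0.2615,0.266,-0.06,0,0.045],
    [-0.2615,0.266,-0.06,0,0.045],
    [-0.2615,0.266,-0.06,0,0.045],
    [-0.2615,0.266,-0.06,0,0.045],
    [-0.2615,0.266,-0.06,0,0.045],
    [-0.2615,0.266,-0.06,0,0.045],
  ],
)

```text
t: 6.15
tool_pos: [0.7087, 0.0156, 0.1611]
tcp_rot: [[-0.999, 0.034, -0.003], [0.034, 0.999, 0.0], [0.003, 0.0, -1.0]]
force: [-0.5, 0.1, -2.3]
opening: 0.642
```

Run:
```python
from h import *
w,T,o=wrist();save(w,"w3.png");np.savez("w3.npz",T=T);print(o["t"],o["tool_pos"].round(4),o["tcp_rot"].round(3).tolist(),T[:3,3])
u,v=map(int,proj(w,[.609,.012,.085],T));print(u,v)
a=cv2.imread("pics/w3.png");v0=max(0,v-150);u0=max(0,u-150)
print(u0,v0);cv2.imwrite("pics/w3c.png",cv2.resize(a[v0:v0+300,u0:u0+300],None,fx=2,fy=2,interpolation=cv2.INTER_CUBIC))
```

```text
6.15 [0.7087 0.0156 0.1611] [[-0.999, 0.034, -0.003], [0.034, 0.999, 0.0], [0.003, 0.0, -1.0]] [0.62671518 0.01965656 0.30484164]
244 72
94 0
```

View pics/w3c.png

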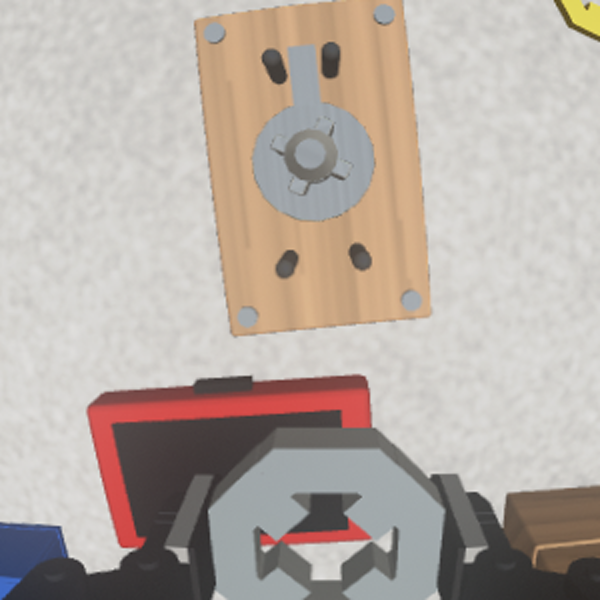

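Run:
```python
from h import *
w=get_image("wrist");T=np.load("w3.npz")["T"]
f=lambda u,v,z:onz(w,94+u/2,v/2,z,T)[:2]
print("tip",f(311,153,.09).round(4))
R=np.array([f(*p,.078) for p in[(326,124),(275,144),(297,189),(347,172)]]);print("ribs",R.round(4).tolist(),R.mean(0).round(4))
d=R-R.mean(0);print("r",np.linalg.norm(d,axis=1).round(4),"ang",np.degrees(np.arctan2(d[:,1],d[:,0])).round(1))
S=np.array([f(*p,.022) for p in[(214,33),(384,14),(411,300),(247,316)]]);print("screws",S.mean(0).round(4));
for i,j in((0,3),(1,2)):
  e=S[j]-S[i];print(np.degrees(np.arctan2(e[1],e[0])).round(2),np.linalg.norm(e).round(4))
B=np.array([f(*p,.02) for p in[(195,19),(402,-2),(431,316),(233,335)]]);print("board",B.mean(0).round(4),[np.degrees(np.arctan2(*(B[j]-B[i])[::-1])).round(2) for i,j in((0,3),(1,2))])
# end plate ellipse and tab
# end plate centre
print("endplate",f(313,161,.04).round(4))
c,y=plate(w,T,.161+.026,[.7087,.0156,.187])
```

```text
tip [0.6124 0.0154]
ribs [[0.6006, 0.0211], [0.6075, 0.0019], [0.6251, 0.0094], [0.6193, 0.0284]] [0.6131 0.0152]
r [0.0138 0.0145 0.0133 0.0145] ang [ 154.6 -112.9  -25.7   65. ]
screws [0.6125 0.0152]
3.91 0.1398
3.85 0.1403
board [0.6125 0.0157] [np.float64(3.99), np.float64(3.82)]
endplate [0.6127 0.0152]
centre [0.7092 0.0171] yaw -0.0301 tab reach 0.0391 body r 0.0284 tab width 0.0101 mid 0.0 n 331
```

Run:
```python
from h import *
w=get_image("wrist");T=np.load("w3.npz")["T"]
f=lambda u,v,z:onz(w,94+u/2,v/2,z,T)[:2]
z=.187
for p in[(210,505),(443,505),(276,448),(380,448)]: print(p,f(*p,z).round(4))
g=cv2.cvtColor(w["img"],cv2.COLOR_RGB2BGR)
v0=int(proj(w,[.709,.0156,z],T)[1]);print("proj",proj(w,[.709,.0156,z],T))
crop=g[190:384,170:350];cv2.imwrite("pics/w3d.png",cv2.resize(crop,None,fx=3,fy=3,interpolation=cv2.INTER_CUBIC))
```

```text
(210, 505) [ 0.6946 -0.009 ]
(443, 505) [0.6965 0.0447]
(276, 448) [0.6804 0.0073]
(380, 448) [0.6812 0.03  ]
proj (np.float64(253.56943065687483), np.float64(277.4497280913033))
```

View pics/w3d.png

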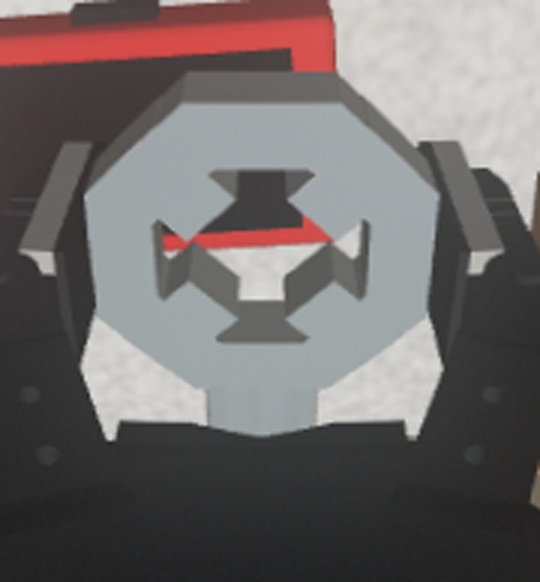

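>>> apply_moves(
  steps=[
    [0.05,-0.002,0,0.18,0.045],
    [0.096,-0.0035,0,0.36,0.045],
    [0.096,-0.0035,0.03,0.4,0.045],
    [0.096,-0.0035,0.06,0.4,0.045],
    [0.096,-0.0035,0.077,0.4,0.045],
    [0.096,-0.0035,0.077,0.4,0.045],
  ],
)

```text
t: 7.05
tool_pos: [0.6108, 0.0126, 0.0861]
tcp_rot: [[-0.906, 0.424, -0.003], [0.424, 0.906, -0.0], [0.003, -0.001, -1.0]]
force: [-0.8, 0.4, -2.1]
opening: 0.642
```

Run:
```python
from h import *
w,T,o=wrist();save(w,"w4.png");np.savez("w4.npz",T=T);print(o["t"],o["tool_pos"].round(4),o["tcp_rot"].round(3).tolist(),o["force"].round(2))
print(proj(w,[*o["tool_pos"][:2],.109],T),proj(w,[.6126,.0154,.09],T))
g=cv2.imread("pics/w4.png")[200:330,165:345];cv2.imwrite("pics/w4c.png",cv2.resize(g,None,fx=4,fy=4,interpolation=cv2.INTER_CUBIC))
```

```text
7.05 [0.6108 0.0126 0.0861] [[-0.906, 0.424, -0.003], [0.424, 0.906, -0.0], [0.003, -0.001, -1.0]] [-0.77  0.37 -2.08]
(np.float64(255.12882935909673), np.float64(274.2408173891865)) (np.float64(261.39912584659635), np.float64(255.32979833159885))
```

View pics/w4c.png

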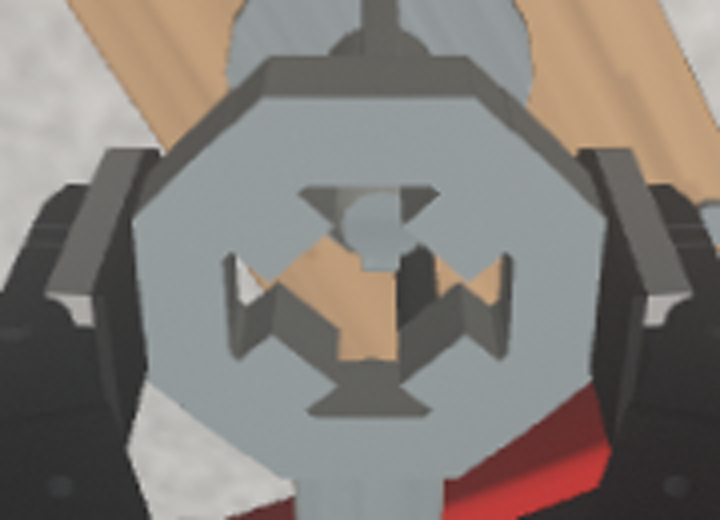

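>>> apply_moves(
  steps=[
    [0,0.0026,0.004,0,0.045],
    [0,0.0026,0.008,0,0.045],
    [0,0.0026,0.013,0,0.045],
    [0,0.0026,0.013,0,0.045],
  ],
)

```text
t: 7.6
tool_pos: [0.613, 0.0157, 0.0738]
tcp_rot: [[-0.906, 0.423, -0.001], [0.423, 0.906, -0.0], [0.001, -0.0, -1.0]]
force: [-0.0, -0.5, -2.4]
opening: 0.639
```

>>> apply_moves(
  steps=[
    [0,0,0.001,0,0.045],
    [0,0,0.002,0,0.045],
    [0,0,0.003,0,0.045],
    [0,0,0.004,0,0.045],
  ],
)

```text
t: 8.1
tool_pos: [0.6135, 0.0156, 0.0703]
tcp_rot: [[-0.906, 0.423, 0.0], [0.423, 0.906, -0.0], [-0.0, 0.0, -1.0]]
force: [0.1, 0.3, -2.4]
opening: 0.64
```

>>> apply_moves(
  steps=[
    [0,0,0.0015,0,0.045],
    [0,0,0.003,0,0.045],
    [0,0,0.004,0,0.045],
    [0,0,0.005,0,0.045],
  ],
)

```text
t: 8.6
tool_pos: [0.6133, 0.0153, 0.0652]
tcp_rot: [[-0.906, 0.423, -0.0], [0.423, 0.906, -0.001], [-0.0, -0.001, -1.0]]
force: [-0.6, -1.9, -0.4]
opening: 0.64
```

>>> apply_moves(
  steps=[
    [0,0,0.0005,0,0.045],
    [0,0,0.001,0,0.045],
    [0,0,0.0015,0,0.045],
    [0,0,0.0015,0,0.045],
  ],
)

```text
t: 9.1
tool_pos: [0.6134, 0.0153, 0.0639]
tcp_rot: [[-0.906, 0.423, -0.0], [0.423, 0.906, -0.001], [-0.0, -0.001, -1.0]]
force: [-1.4, -4.6, 2.7]
opening: 0.643
```

>>> apply_moves(
  steps=[
    [0,-0.0005,0,0,0.045],
    [0,-0.0006,0.0005,0,0.045],
    [0,-0.0006,0.001,0,0.045],
  ],
)

```text
t: 9.48
tool_pos: [0.6132, 0.0152, 0.0626]
tcp_rot: [[-0.906, 0.423, 0.0], [0.423, 0.906, 0.0], [0.0, 0.0, -1.0]]
force: [-1.4, -4.0, 0.6]
opening: 0.646
```

Run:
```python
from h import *
o=get_obs();print(o["tool_pos"].round(4),o["force"].round(2),o["moment"].round(3))
```

```text
[0.6132 0.0152 0.0626] [-1.35 -3.99  0.63] [-0.717  0.221 -0.024]
```

>>> apply_moves(
  steps=[
    [0,-0.0005,0.0005,0,0.045],
    [0,-0.0007,0.001,0,0.045],
    [0,-0.0007,0.0015,0,0.045],
    [0,-0.0007,0.002,0,0.045],
  ],
)

```text
t: 9.98
tool_pos: [0.6128, 0.0149, 0.0607]
tcp_rot: [[-0.906, 0.423, -0.0], [0.423, 0.906, 0.001], [0.0, 0.0, -1.0]]
force: [-0.6, -0.6, -1.6]
opening: 0.642
```

Run:
```python
from h import *
o=get_obs();print(o["tool_pos"].round(4),o["force"].round(2),o["moment"].round(3))
```

```text
[0.6128 0.0149 0.0607] [-0.57 -0.56 -1.64] [-0.126  0.152 -0.002]
```

>>> apply_moves(
  steps=[
    [0,0,0.0012,0,0.045],
    [0,0,0.0024,0,0.045],
    [0,0,0.0036,0,0.045],
    [0,0,0.0046,0,0.045],
  ],
)

```text
t: 10.48
tool_pos: [0.6129, 0.0146, 0.0561]
tcp_rot: [[-0.906, 0.423, -0.0], [0.423, 0.906, 0.0], [0.0, 0.0, -1.0]]
force: [-0.0, -0.4, -2.5]
opening: 0.64
```

>>> apply_moves(
  steps=[
    [0,0,0,-0.07,0.045],
    [0,0,0,-0.14,0.045],
    [0,0,0,-0.21,0.045],
    [0,0,0,-0.28,0.045],
    [0,0,0,-0.35,0.045],
    [0,0,0,-0.42,0.045],
    [0,0,0,-0.48,0.045],
    [0,0,0,-0.51,0.045],
  ],
)

```text
t: 11.48
tool_pos: [0.6125, 0.0134, 0.056]
tcp_rot: [[-0.997, -0.073, -0.001], [-0.073, 0.997, -0.002], [0.001, -0.002, -1.0]]
force: [-1.4, -4.6, -0.7]
opening: 0.639
```

Run:
```python
from h import *
w,T,o=wrist();save(w,"w5.png");np.savez("w5.npz",T=T);print(o["t"],o["tool_pos"].round(4),o["tcp_rot"].round(3).tolist(),o["force"].round(2),o["moment"].round(3))
g=cv2.imread("pics/w5.png")[120:384,100:420];cv2.imwrite("pics/w5c.png",cv2.resize(g,None,fx=2.2,fy=2.2,interpolation=cv2.INTER_CUBIC))
```

```text
11.475 [0.6125 0.0134 0.056 ] [[-0.997, -0.073, -0.001], [-0.073, 0.997, -0.002], [0.001, -0.002, -1.0]] [-1.39 -4.57 -0.75] [-1.071  0.318 -0.206]
```

View pics/w5c.png

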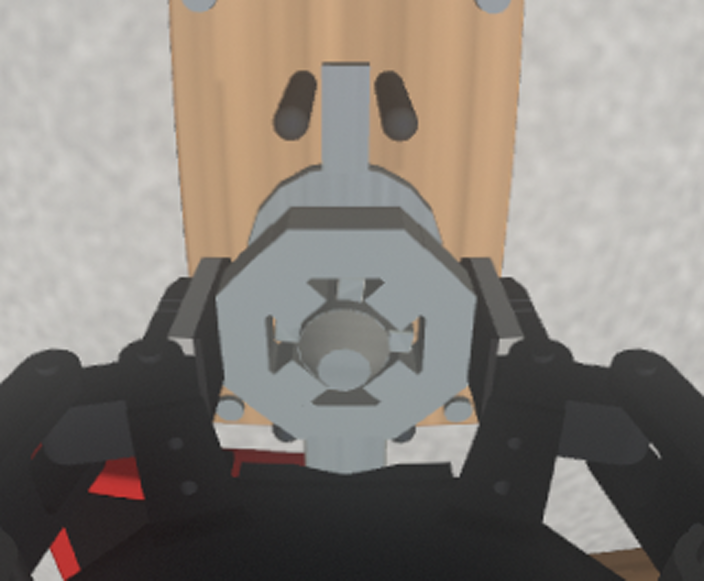

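>>> apply_moves(
  steps=[
    [0,-0.0005,0.002,0.01,0.045],
    [0,-0.0005,0.004,0.01,0.045],
    [0,-0.0005,0.006,0.01,0.045],
    [0,-0.0005,0.008,0.01,0.045],
  ],
)

```text
t: 12.02
tool_pos: [0.6127, 0.0133, 0.0485]
tcp_rot: [[-0.998, -0.063, -0.0], [-0.063, 0.998, -0.001], [0.0, -0.001, -1.0]]
force: [-3.6, -5.4, 4.9]
opening: 0.64
```

>>> apply_moves(
  steps=[
    [0,0,0.0025,0,0.045],
    [0,0,0.005,0,0.045],
    [0,0,0.0075,0,0.045],
    [0,0,0.01,0,0.045],
  ],
)

```text
t: 12.52
tool_pos: [0.6127, 0.0133, 0.0385]
tcp_rot: [[-0.998, -0.063, -0.0], [-0.063, 0.998, -0.001], [0.0, -0.001, -1.0]]
force: [-3.6, -4.7, 4.1]
opening: 0.64
```

Run:
```python
from h import *
o=get_obs();print(o["tool_pos"].round(4),o["force"].round(2),o["moment"].round(3))
```

```text
[0.6127 0.0133 0.0385] [-3.64 -4.7   4.09] [-0.981  0.644 -0.16 ]
```

>>> apply_moves(
  steps=[
    [0.0004,-0.0005,0.0025,0,0.045],
    [0.0004,-0.0005,0.005,0,0.045],
    [0.0004,-0.0005,0.0075,0,0.045],
    [0.0004,-0.0005,0.01,0,0.045],
  ],
)

```text
t: 13.02
tool_pos: [0.6126, 0.0133, 0.0281]
tcp_rot: [[-0.998, -0.063, 0.0], [-0.063, 0.998, -0.0], [-0.0, -0.0, -1.0]]
force: [-2.2, -5.4, 4.7]
opening: 0.643
```

>>> apply_moves(
  steps=[
    [0,0,0.0007,0,0.045],
    [0,0,0.0014,0,0.045],
    [0,0,0.002,0,0.045],
    [0,0,0.002,0,0.045],
  ],
)

```text
t: 13.52
tool_pos: [0.6126, 0.0133, 0.0267]
tcp_rot: [[-0.998, -0.063, 0.0], [-0.063, 0.998, -0.0], [-0.0, -0.0, -1.0]]
force: [-4.7, -5.3, 7.6]
opening: 0.641
```

Run:
```python
from h import *
o=get_obs();print(o["tool_pos"].round(4),o["force"].round(2),o["moment"].round(3))
```

```text
[0.6126 0.0133 0.0267] [-4.69 -5.28  7.64] [-1.001  0.792 -0.178]
```

>>> apply_moves(
  steps=[
    [0,0,0.0005,0,0.045],
    [0,0,0.001,0,0.045],
    [0,0,0.001,0,0.045],
  ],
)

```text
t: 13.9
tool_pos: [0.6127, 0.0133, 0.0266]
tcp_rot: [[-0.998, -0.063, 0.001], [-0.063, 0.998, -0.0], [-0.001, -0.0, -1.0]]
force: [-7.3, -5.5, 14.1]
opening: 0.643
```

Run:
```python
from h import *
o=get_obs();print(o["tool_pos"].round(4),o["force"].round(2),o["moment"].round(3))
```

```text
[0.6127 0.0133 0.0266] [-7.35 -5.46 14.08] [-1.009  1.419 -0.127]
```

>>> apply_moves(
  steps=[
    [0,0,-0.001,0,0.045],
    [0,0,-0.001,0,0.075],
    [0,0,-0.001,0,0.08],
    [0,0,-0.001,0,0.08],
  ],
)

```text
t: 14.4
tool_pos: [0.6128, 0.014, 0.026]
tcp_rot: [[-0.998, -0.064, 0.0], [-0.064, 0.998, 0.001], [-0.0, 0.001, -1.0]]
force: [0.4, -0.1, -0.9]
opening: 0.939
```

>>> apply_moves(
  steps=[
    [0,0,-0.03,0,0.08],
    [0,0,-0.08,0,0.08],
    [0,0,-0.13,0,0.08],
    [-0.09,0.0,-0.13,0,0.08],
    [-0.09,0.0,-0.13,0,0.08],
    [-0.09,0,-0.13,0,0.08],
  ],
)

```text
t: 15.15
tool_pos: [0.7039, 0.0196, 0.1554]
tcp_rot: [[-0.998, -0.064, 0.0], [-0.064, 0.998, 0.0], [-0.0, 0.0, -1.0]]
force: [-0.1, 0.5, -0.2]
opening: 0.934
```

Run:
```python
from h import *
w,T,o=wrist();save(w,"w6.png");np.savez("w6.npz",T=T);print(o["t"],o["tool_pos"].round(4),o["tcp_rot"].round(3).tolist(),o["force"].round(2))
u,v=map(int,proj(w,[.6126,.0154,.05],T));v0=max(0,v-120);u0=u-160;print(u0,v0)
cv2.imwrite("pics/w6c.png",cv2.resize(cv2.imread("pics/w6.png")[v0:v0+240,u0:u0+320],None,fx=2.5,fy=2.5,interpolation=cv2.INTER_CUBIC))
```

```text
15.15 [0.7039 0.0196 0.1554] [[-0.998, -0.064, 0.0], [-0.064, 0.998, 0.0], [-0.0, 0.0, -1.0]] [-0.13  0.45 -0.23]
96 0
```

View pics/w6c.png

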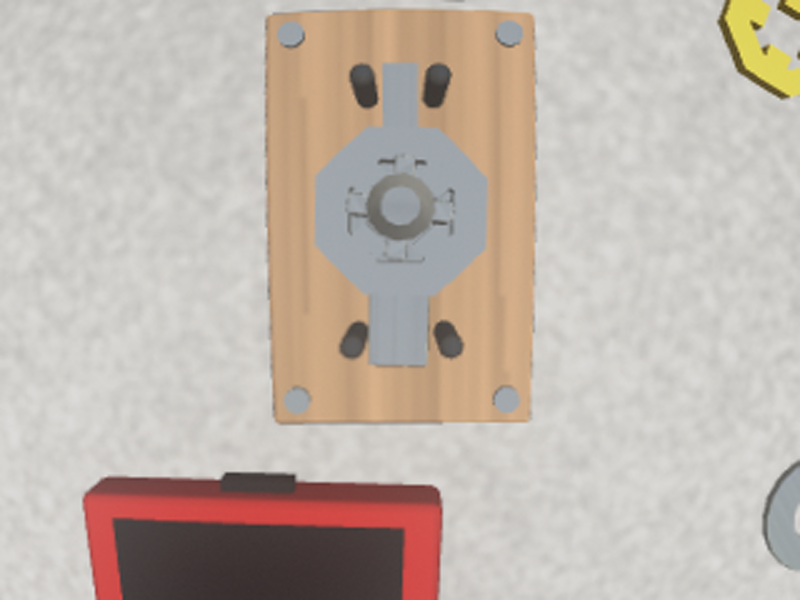

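>>> apply_moves(
  steps=[
    [0.213,0.288,0,-1.49,0.0854],
    [0.213,0.288,0,-1.49,0.0854],
    [0.213,0.288,0,-1.49,0.0854],
    [0.213,0.288,0,-1.49,0.0854],
    [0.213,0.288,0,-1.49,0.0854],
    [0.213,0.288,0,-1.49,0.0854],
    [0.213,0.288,0.02,-1.49,0.0854],
    [0.213,0.288,0.02,-1.49,0.0854],
  ],
)

```text
t: 16.2
tool_pos: [0.4686, 0.2925, 0.1348]
tcp_rot: [[-0.01, -1.0, -0.003], [-1.0, 0.01, -0.002], [0.002, 0.003, -1.0]]
force: [0.3, 0.1, 2.0]
opening: 0.999
```

>>> apply_moves(
  steps=[
    [0,0,0,-0.18,0.0854],
    [0,0,0,-0.36,0.0854],
    [0,0,0,-0.54,0.0854],
    [0,0,0,-0.72,0.0854],
    [0,0,0,-0.9,0.0854],
    [0,0,0,-0.967,0.0854],
    [0,0,0,-0.967,0.0854],
  ],
)

```text
t: 17.08
tool_pos: [0.4705, 0.2925, 0.1361]
tcp_rot: [[0.813, -0.583, -0.001], [-0.583, -0.813, -0.0], [-0.0, 0.001, -1.0]]
force: [0.6, -0.0, 0.4]
opening: 1.0
```

Run:
```python
from h import *
w,T,o=wrist();save(w,"w7.png");R=o["tcp_rot"];print(o["t"],o["tool_pos"].round(4),R.round(3).tolist(),o["qpos"].round(2))
c,y=plate(w,T,.027,[.473,.294,.027])
print("yaw tool",np.arctan2(R[1,0],R[0,0]),"in tool",(R.T@(np.append(c,.013)-o["tool_pos"])).round(4),"turn",np.arctan2(R[1,0],R[0,0])-y)
```

```text
17.075 [0.4705 0.2925 0.1361] [[0.813, -0.583, -0.001], [-0.583, -0.813, -0.0], [-0.0, 0.001, -1.0]] [ 0.56  0.29 -0.31  0.98  0.   -1.96]
centre [0.4723 0.2984] yaw -0.5397 tab reach 0.0506 body r 0.0283 tab width 0.0091 mid -0.0 n 226
yaw tool -0.6221613447139257 in tool [-0.0019 -0.006   0.1231] turn -0.08250763956840867
```

View pics/w7.png

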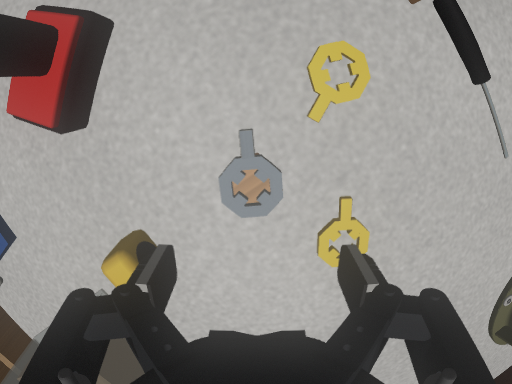

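>>> apply_moves(
  steps=[
    [-0.0019,-0.006,0.05,-0.0825,0.0854],
    [-0.0019,-0.006,0.1,-0.0825,0.0854],
    [-0.0019,-0.006,0.125,-0.0825,0.0854],
    [-0.0019,-0.006,0.125,-0.0825,0.0854],
    [-0.0019,-0.006,0.125,-0.0825,0.05],
    [-0.0019,-0.006,0.125,-0.0825,0.045],
    [-0.0019,-0.006,0.125,-0.0825,0.045],
    [-0.0019,-0.006,0.125,-0.0825,0.045],
  ],
)

```text
t: 18.12
tool_pos: [0.4754, 0.2991, 0.0147]
tcp_rot: [[0.858, -0.514, 0.004], [-0.514, -0.858, 0.0], [0.004, -0.002, -1.0]]
force: [-2.4, -5.6, 17.5]
opening: 0.635
```

>>> apply_moves(
  steps=[
    [0,0,0,0,0.045],
    [0,0,-0.02,0,0.045],
    [0,0,-0.07,0,0.045],
    [0,0,-0.13,0,0.045],
    [0,0,-0.16,0,0.045],
    [0,0,-0.16,0,0.045],
  ],
)

```text
t: 18.88
tool_pos: [0.4759, 0.3006, 0.1756]
tcp_rot: [[0.858, -0.513, 0.007], [-0.513, -0.858, 0.004], [0.004, -0.007, -1.0]]
force: [-0.2, -0.4, -1.7]
opening: 0.634
```

Run:
```python
from h import *
w,T,o=wrist();save(w,"w8.png");R=o["tcp_rot"];print(o["t"],o["tool_pos"].round(4),np.arctan2(R[1,0],R[0,0]),o["opening"],o["force"].round(2))
z=o["tool_pos"][2]+.016
# bore centre: hole in the plate = largest inner contour
a=w["img"].astype(int);m=((a[...,2]-a[...,0]>6)&(a.sum(2)>180)).astype(np.uint8)
cs,h=cv2.findContours(m,cv2.RETR_CCOMP,cv2.CHAIN_APPROX_NONE)
for c,hh in zip(cs,h[0]):
    if cv2.contourArea(c)>300: print(cv2.boundingRect(c),cv2.contourArea(c),hh[3])
print(proj(w,[*o["tool_pos"][:2],z],T))
c,y=plate(w,T,z,[*o["tool_pos"][:2],z])
```

```text
18.875 [0.4759 0.3006 0.1756] -0.5391341536731298 0.6344175721915525 [-0.24 -0.44 -1.75]
(201, 162, 112, 141) 9179.5 -1
(222, 230, 70, 59) 2390.5 1
(0, 155, 32, 87) 1226.0 -1
(np.float64(257.53569568896575), np.float64(259.6315451139087))
centre [0.4764 0.3008] yaw -0.5435 tab reach 0.0495 body r 0.0281 tab width 0.0098 mid 0.0 n 389
```

>>> apply_moves(
  steps=[
    [0.2637,0.1748,0,1.49,0.045],
    [0.2637,0.1748,0,1.49,0.045],
    [0.2637,0.1748,0,1.49,0.045],
    [0.2637,0.1748,0,1.49,0.045],
    [0.2637,0.1748,0,1.49,0.045],
    [0.2637,0.1748,0,1.49,0.045],
    [0.2637,0.1748,0,1.49,0.045],
    [0.2637,0.1748,0,1.49,0.045],
  ],
)

```text
t: 19.92
tool_pos: [0.609, 0.0133, 0.1691]
tcp_rot: [[-0.448, -0.894, -0.003], [-0.894, 0.448, 0.0], [0.001, 0.003, -1.0]]
force: [0.3, -0.1, -0.1]
opening: 0.636
```

>>> apply_moves(
  steps=[
    [0,0,0,0.18,0.045],
    [0,0,0,0.36,0.045],
    [0,0,0,0.54,0.045],
    [0,0,0,0.72,0.045],
    [0,0,0.02,0.9,0.045],
    [0,0,0.05,1.062,0.045],
    [0,0,0.065,1.062,0.045],
    [0,0,0.065,1.062,0.045],
  ],
)

```text
t: 20.92
tool_pos: [0.6085, 0.0137, 0.1042]
tcp_rot: [[-0.999, -0.053, -0.004], [-0.053, 0.999, -0.0], [0.004, 0.0, -1.0]]
force: [0.3, -0.9, -0.7]
opening: 0.633
```

Run:
```python
from h import *
w,T,o=wrist();save(w,"w9.png");R=o["tcp_rot"];print(o["t"],o["tool_pos"].round(4),np.arctan2(R[1,0],R[0,0]),R.round(3).tolist(),o["force"].round(2))
print("proj plate top",proj(w,[*o["tool_pos"][:2],o["tool_pos"][2]+.0123],T),"hub",proj(w,[.6127,.0152,.09],T))
d=np.array([.6127,.0150,0])-o["tool_pos"];print("to hub, tool axes",(R.T@d).round(4))
cv2.imwrite("pics/w9c.png",cv2.resize(cv2.imread("pics/w9.png")[140:340,120:390],None,fx=2.9,fy=2.9,interpolation=cv2.INTER_CUBIC))
```

```text
20.925 [0.6085 0.0137 0.1042] -3.08827494309081 [[-0.999, -0.053, -0.004], [-0.053, 0.999, -0.0], [0.004, 0.0, -1.0]] [ 0.32 -0.88 -0.69]
proj plate top (np.float64(253.57437598927663), np.float64(261.76386300808207)) hub (np.float64(256.01304987141594), np.float64(244.6007655373271))
to hub, tool axes [-0.0047  0.001   0.1042]
```

View pics/w9c.png

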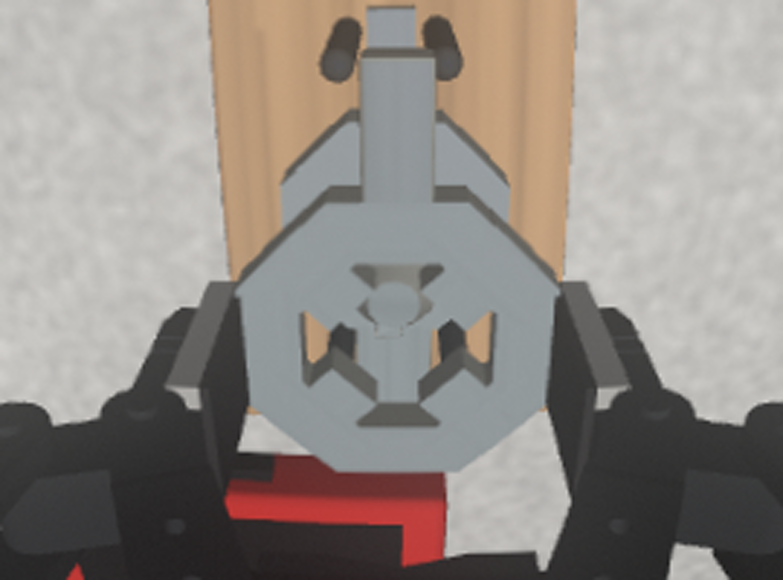

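>>> apply_moves(
  steps=[
    [-0.005,0.0006,0.005,0,0.045],
    [-0.005,0.0006,0.01,0,0.045],
    [-0.005,0.0006,0.015,0,0.045],
    [-0.005,0.0006,0.018,0,0.045],
    [-0.005,0.0006,0.02,0,0.045],
    [-0.005,0.0006,0.021,0,0.045],
  ],
)

```text
t: 21.72
tool_pos: [0.6151, 0.0146, 0.0851]
tcp_rot: [[-0.999, -0.051, -0.0], [-0.051, 0.999, -0.0], [0.0, -0.0, -1.0]]
force: [-0.0, 0.1, -1.1]
opening: 0.634
```

>>> apply_moves(
  steps=[
    [0,0,0.001,0,0.045],
    [0,0,0.002,0,0.045],
    [0,0,0.003,0,0.045],
    [0,0,0.004,0,0.045],
  ],
)

```text
t: 22.22
tool_pos: [0.6152, 0.0146, 0.0812]
tcp_rot: [[-0.999, -0.051, 0.0], [-0.051, 0.999, 0.0], [-0.0, -0.0, -1.0]]
force: [-1.1, 0.1, -0.8]
opening: 0.634
```

>>> apply_moves(
  steps=[
    [0.0015,0,0.0005,0,0.045],
    [0.0015,0,0.0015,0,0.045],
    [0.0015,0,0.0025,0,0.045],
    [0.0015,0,0.0035,0,0.045],
  ],
)

```text
t: 22.72
tool_pos: [0.6137, 0.0145, 0.0776]
tcp_rot: [[-0.999, -0.051, 0.0], [-0.051, 0.999, 0.0], [-0.0, 0.0, -1.0]]
force: [-0.1, 0.4, -0.6]
opening: 0.63
```

>>> apply_moves(
  steps=[
    [0,0,0.001,0,0.045],
    [0,0,0.002,0,0.045],
    [0,0,0.003,0,0.045],
  ],
)

```text
t: 23.1
tool_pos: [0.6139, 0.0144, 0.0747]
tcp_rot: [[-0.999, -0.051, 0.0], [-0.051, 0.999, -0.0], [-0.0, -0.0, -1.0]]
force: [0.6, -1.1, -0.6]
opening: 0.63
```

>>> apply_moves(
  steps=[
    [0,0,0.001,0,0.045],
    [0,0,0.0015,0,0.045],
    [0,0,0.002,0,0.045],
    [0,0,0.0025,0,0.045],
  ],
)

```text
t: 23.6
tool_pos: [0.614, 0.0144, 0.0724]
tcp_rot: [[-0.999, -0.051, 0.001], [-0.051, 0.999, -0.0], [-0.001, -0.0, -1.0]]
force: [0.9, -1.5, 1.3]
opening: 0.635
```

Run:
```python
from h import *
o=get_obs();print(o["tool_pos"].round(4),o["force"].round(2),o["moment"].round(3))
```

```text
[0.614  0.0144 0.0724] [ 0.86 -1.54  1.34] [-0.318 -0.266  0.025]
```

>>> apply_moves(
  steps=[
    [0,-0.0003,0.001,0,0.045],
    [0,-0.0003,0.002,0,0.045],
    [0,-0.0003,0.003,0,0.045],
    [0,-0.0003,0.004,0,0.045],
  ],
)

```text
t: 24.1
tool_pos: [0.614, 0.0138, 0.0682]
tcp_rot: [[-0.999, -0.05, 0.001], [-0.05, 0.999, -0.001], [-0.001, -0.001, -1.0]]
force: [3.0, -3.4, 2.2]
opening: 0.633
```

Run:
```python
from h import *
o=get_obs();print(o["tool_pos"].round(4),o["force"].round(2),o["moment"].round(3))
```

```text
[0.614  0.0138 0.0682] [ 3.04 -3.39  2.25] [-0.699 -0.498 -0.029]
```

>>> apply_moves(
  steps=[
    [-0.0004,-0.0004,0.001,-0.01,0.045],
    [-0.0004,-0.0004,0.0025,-0.01,0.045],
    [-0.0004,-0.0004,0.004,-0.01,0.045],
    [-0.0004,-0.0004,0.0055,-0.01,0.045],
  ],
)

```text
t: 24.6
tool_pos: [0.6142, 0.0136, 0.0627]
tcp_rot: [[-0.998, -0.06, 0.0], [-0.06, 0.998, -0.001], [-0.0, -0.001, -1.0]]
force: [1.6, -4.8, 3.3]
opening: 0.635
```

>>> apply_moves(
  steps=[
    [0,0,0.0012,0,0.045],
    [0,0,0.0024,0,0.045],
    [0,0,0.0036,0,0.045],
    [0,0,0.0048,0,0.045],
  ],
)

```text
t: 25.1
tool_pos: [0.6143, 0.0136, 0.058]
tcp_rot: [[-0.998, -0.06, 0.0], [-0.06, 0.998, -0.001], [-0.0, -0.001, -1.0]]
force: [1.3, -5.0, 2.4]
opening: 0.637
```

Run:
```python
from h import *
o=get_obs();print(o["tool_pos"].round(4),o["force"].round(2),o["moment"].round(3))
```

```text
[0.6143 0.0136 0.058 ] [ 1.34 -5.    2.42] [-0.974 -0.496 -0.088]
```

>>> apply_moves(
  steps=[
    [0,-0.0004,0.0015,0,0.045],
    [0,-0.0004,0.003,0,0.045],
    [0,-0.0004,0.0045,0,0.045],
    [0,-0.0004,0.006,0,0.045],
  ],
)

```text
t: 25.6
tool_pos: [0.6142, 0.0135, 0.0518]
tcp_rot: [[-0.998, -0.061, 0.0], [-0.061, 0.998, 0.0], [-0.0, 0.0, -1.0]]
force: [2.4, -3.8, 2.4]
opening: 0.632
```

>>> apply_moves(
  steps=[
    [0,0,0.001,0,0.045],
    [0,0,0.002,0,0.045],
    [0,0,0.003,0,0.045],
    [0,0,0.004,0,0.045],
  ],
)

```text
t: 26.1
tool_pos: [0.6143, 0.0135, 0.0481]
tcp_rot: [[-0.998, -0.061, 0.0], [-0.061, 0.998, 0.0], [-0.0, 0.0, -1.0]]
force: [1.6, -3.8, 9.0]
opening: 0.637
```

Run:
```python
from h import *
o=get_obs();print(o["tool_pos"].round(4),o["force"].round(2),o["moment"].round(3))
```

```text
[0.6143 0.0135 0.0481] [ 1.63 -3.8   9.  ] [-0.839 -0.199 -0.072]
```

>>> apply_moves(
  steps=[
    [0,0,0.0005,0,0.045],
    [0,0,0.001,0,0.045],
    [0,0,0.001,0,0.045],
  ],
)

```text
t: 26.48
tool_pos: [0.6144, 0.0135, 0.0479]
tcp_rot: [[-0.998, -0.061, 0.001], [-0.061, 0.998, -0.0], [-0.001, -0.0, -1.0]]
force: [-0.0, -3.5, 10.3]
opening: 0.634
```

Run:
```python
from h import *
o=get_obs();print(o["tool_pos"].round(4),o["force"].round(2),o["moment"].round(3))
```

```text
[0.6144 0.0135 0.0479] [-1.000e-02 -3.460e+00  1.034e+01] [-0.942 -0.054 -0.109]
```

>>> apply_moves(
  steps=[
    [0,0,0.0007,0,0.045],
    [0,0,0.0013,0,0.045],
    [0,0,0.0013,0,0.045],
  ],
)

```text
t: 26.85
tool_pos: [0.6144, 0.0134, 0.0469]
tcp_rot: [[-0.998, -0.061, 0.001], [-0.061, 0.998, -0.0], [-0.001, -0.0, -1.0]]
force: [-0.7, -3.3, 11.7]
opening: 0.634
```

Run:
```python
from h import *
o=get_obs();print(o["tool_pos"].round(4),o["force"].round(2),o["moment"].round(3))
```

```text
[0.6144 0.0134 0.0469] [-0.73 -3.28 11.71] [-0.913  0.098 -0.094]
```

>>> apply_moves(
  steps=[
    [0,0,0.0005,0,0.045],
    [0,0,0.001,0,0.045],
    [0,0,0.001,0,0.045],
  ],
)

```text
t: 27.22
tool_pos: [0.6145, 0.0134, 0.0467]
tcp_rot: [[-0.998, -0.06, 0.001], [-0.06, 0.998, -0.0], [-0.001, -0.0, -1.0]]
force: [-2.5, -4.1, 18.4]
opening: 0.634
```

Run:
```python
from h import *
w,T,o=wrist();save(w,"w10.png");print(o["tool_pos"].round(4),o["force"].round(2),o["moment"].round(3))
for z in(.056,.060,.064):
  print(z);plate(w,T,z,[.6127,.015,z])
```

```text
[0.6145 0.0134 0.0467] [-2.48 -4.05 18.36] [-0.909  0.688 -0.1  ]
0.056
centre [0.6152 0.0151] yaw -3.0523 tab reach 0.0527 body r 0.0291 tab width 0.0096 mid 0.0008 n 437
0.06
centre [0.6126 0.0149] yaw -3.0514 tab reach 0.051 body r 0.0283 tab width 0.0092 mid 0.0006 n 437
0.064
centre [0.6101 0.0148] yaw -3.0609 tab reach 0.0494 body r 0.0275 tab width 0.0088 mid 0.0004 n 437
```

>>> apply_moves(
  steps=[
    [0,0,-0.002,0,0.045],
    [0,0,-0.002,0,0.075],
    [0,0,-0.002,0,0.08],
    [0,0,-0.002,0,0.08],
  ],
)

```text
t: 27.78
tool_pos: [0.6132, 0.0139, 0.0459]
tcp_rot: [[-0.998, -0.061, -0.002], [-0.061, 0.998, 0.001], [0.002, 0.001, -1.0]]
force: [0.4, -0.5, 0.8]
opening: 0.934
```

>>> apply_moves(
  steps=[
    [0,0,-0.03,0,0.08],
    [0,0,-0.08,0,0.08],
    [0,0,-0.11,0,0.08],
    [-0.09,0.0,-0.11,0,0.08],
    [-0.09,0.0,-0.11,0,0.08],
    [-0.09,0,-0.11,0,0.08],
  ],
)

```text
t: 28.52
tool_pos: [0.7049, 0.0193, 0.1555]
tcp_rot: [[-0.998, -0.061, -0.001], [-0.061, 0.998, 0.0], [0.001, 0.0, -1.0]]
force: [0.5, -0.4, -0.7]
opening: 0.937
```

Run:
```python
from h import *
w,T,o=wrist();save(w,"w11.png");print(o["t"],o["tool_pos"].round(4),o["force"].round(2),o["opening"])
for z in(.056,.060,.064):
  print(z);plate(w,T,z,[.6127,.015,z])
print(proj(w,[.6126,.0152,.06],T))
cv2.imwrite("pics/w11c.png",cv2.resize(cv2.imread("pics/w11.png")[0:220,120:400],None,fx=2.7,fy=2.7,interpolation=cv2.INTER_CUBIC))
```

```text
28.525 [0.7049 0.0193 0.1555] [ 0.5  -0.39 -0.74] 0.9371725928246802
0.056
centre [0.612  0.0149] yaw 0.0018 tab reach 0.0524 body r 0.0287 tab width 0.013 mid -0.0001 n 302
0.06
centre [0.6123 0.0149] yaw 0.0282 tab reach 0.0516 body r 0.0282 tab width 0.0158 mid 0.0 n 302
0.064
centre [0.6125 0.0149] yaw 0.029 tab reach 0.0507 body r 0.0278 tab width 0.0135 mid 0.0 n 302
(np.float64(256.34846742327073), np.float64(82.71087029760484))
```

>>> apply_moves(
  steps=[
    [0.05,0,0,0,0.0854],
    [0.1,0,0,0,0.0854],
    [0.1,0,0.03,0,0.0854],
    [0.1,0,0.03,0,0.0854],
  ],
)

```text
t: 29.08
tool_pos: [0.6007, 0.0128, 0.125]
tcp_rot: [[-0.998, -0.061, -0.005], [-0.061, 0.998, 0.0], [0.005, 0.0, -1.0]]
force: [0.1, 0.4, 1.0]
opening: 1.002
```

```bash
cat > chk.py <<'E'
from h import *
def tabs(w,T,lab):
    a=w["img"].astype(int);m=((a[...,2]-a[...,0]>6)&(a.sum(2)>180)).astype(np.uint8)
    yw=.068;R=np.array([[np.cos(yw),np.sin(yw)],[-np.sin(yw),np.cos(yw)]])
    v,u=np.nonzero(m)
    for z,sg in((.06,-1),(.052,1)):
        P=np.array([onz(w,i,j,z,T)[:2] for i,j in zip(u,v)])-[.6126,.0152];Q=P@R.T*[sg,1]
        t=Q[(Q[:,0]>.034)&(Q[:,0]<.056)&(abs(Q[:,1])<.013)]
        if len(t): print(lab,z,"n",len(t),"tab y",np.percentile(t[:,1],[2,50,98]).round(4),"end",np.percentile(t[:,0],99).round(4),"slope",np.polyfit(*t.T,1)[0].round(3))
E
python3 - <<'E'
from chk import *
d=get_image("wrist");d=dict(d);d0=d["img"]
w,T,o=wrist();save(w,"w12.png");print(o["tool_pos"].round(4))
tabs(w,T,"now")
for z in(.056,.060,.064):plate(w,T,z,[.6127,.015,z])
o11=cv2.cvtColor(cv2.imread("pics/w11.png"),cv2.COLOR_BGR2RGB)
W=np.eye(4);W[:3,:3]=[[-0.998,-0.061,-0.001],[-0.061,0.998,0],[0.001,0,-1]];W[:3,3]=[.7049,.0193,.1555]
w2=dict(w);w2["img"]=o11;tabs(w2,W@w["tool_from_camera"],"w11")
E
```

```text
[0.6024 0.0129 0.1263]
now 0.06 n 290 tab y [-0.0032  0.0014  0.0057] end 0.0559 slope -0.027
now 0.052 n 223 tab y [-0.009  -0.0008  0.0069] end 0.0502 slope 0.113
centre [0.6142 0.0154] yaw -3.0394 tab reach 0.0519 body r 0.0286 tab width 0.0082 mid 0.0008 n 347
centre [0.6126 0.0154] yaw -3.0444 tab reach 0.051 body r 0.0281 tab width 0.0084 mid 0.0007 n 347
centre [0.6109 0.0153] yaw -3.0306 tab reach 0.0501 body r 0.0276 tab width 0.0076 mid 0.0008 n 347
w11 0.06 n 283 tab y [-0.0045  0.0007  0.0055] end 0.0518 slope 0.018
w11 0.052 n 412 tab y [-0.0098 -0.0014  0.0069] end 0.0501 slope -0.058
```

```bash
python3 -c "
from cell import *
print(hand_in())"
```

```text
the job is handed in; nothing more can be done
None
```

I rebuilt the clutch and handed it in at about 29 s of the 70 s allowed; the last checks suggest both plates are home. I could not view the finished stack, because the 12-picture limit was reached, so the separator's final state was checked by measurement only.

- **Disc:** It engaged the splines with its tab about 0.44 rad clockwise of the world x axis. That puts the hub about 0.5 rad clockwise of the block. I turned disc and hub together to the pins and lowered it until it pressed firmly at the expected height (14 N). A picture after release showed it seated, with its tab centred between the wide pins.
- **Separator:** It went on with its tab between the narrow pins and made contact at the expected height. Pressing on, the gripper sank about 1 mm more at 10–12 N, probably slipping in the grip or levelling the plate, then held firm at 18 N.
- **Last checks:** Two wrist-camera measurements after release put the separator's centre within about 0.4 mm of the hub axis when its top is taken as 60 mm, the seated height. Its outline matched the expected size. Flatness was not measured closely, as a slight tilt would hardly show in these views.
- **Disagreement:** The tab angle readings varied by several hundredths of a radian between fits, and one fit mixed up the two tabs.

The highest wrist force I read was about 18 N. The arm was clear of everything at hand-in, and I handled nothing else on the table.

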